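# Sweep the used caps off the uncapping board into the catch bin

### The job

Clear the uncapping board: sweep the three loose white screw caps across the dark grey board and over its open far edge, so that all three fall into the catch bin. Nothing is to be picked up: push the caps along with the fingers, and leave the two closed vials standing upright where they are and everything else on the bench undisturbed.

Things in the scene. Friction and masses are not known exactly. Their poses are not given: they have to be found in the camera images.
- station: uncapping station fixed to the bench: a raised dark grey board with steel lips and a lighter grey plastic catch bin along its far edge. Origin on the bench under the middle of the board; x points across the board to the bin, y along the bin, z up; turned up to 15 degrees either way. Board top flat, 50 mm above the bench, x -105 to +105 mm, y -160 to +160 mm
- board_edge (a point): middle of the board's open edge, on the board top, at x = +105 mm of the station: no lip here, what is pushed over it falls into the bin. The other three edges (x = -105 mm, y = +-160 mm) carry a lip 5 mm thick, 8 mm above the board
- bin_floor (a point): middle of the catch bin's inner floor, 4 mm above the bench, at x = +152 mm, y = 0 of the station. Open above; inside 86 mm in x (109 to 195 mm of the station) by 320 mm in y. Its wall next to the board is 44 mm high (6 mm below the board top), the other three are 60 mm high
- cap0_center (a point): loose used screw cap of white plastic, a flat disc 32 mm across and 14 mm high, 12 to 24 g, lying on the dark grey board at the start; the point is its centre, half-way up (7 mm above what it lies on); its own yaw means nothing. Slides under a light push
- cap1_center (a point): loose used screw cap of white plastic, a flat disc 32 mm across and 14 mm high, 12 to 24 g, lying on the dark grey board at the start; the point is its centre, half-way up (7 mm above what it lies on); its own yaw means nothing. Slides under a light push
- cap2_center (a point): loose used screw cap of white plastic, a flat disc 32 mm across and 14 mm high, 12 to 24 g, lying on the dark grey board at the start; the point is its centre, half-way up (7 mm above what it lies on); its own yaw means nothing. Slides under a light push
- vial0_center (a point): standing closed glass vial, 25 mm across and 40 mm tall with a white screw cap on it, 35 g, among the loose caps on the dark grey board; the point is its centre, half-way up (20 mm above the board); z is its upright axis. To be left alone. Things on the board lie at least 43 mm apart in the station's y (centre to centre), so each cap's straight way along x to the bin is clear
- vial1_center (a point): standing closed glass vial, 25 mm across and 40 mm tall with a white screw cap on it, 35 g, among the loose caps on the dark grey board; the point is its centre, half-way up (20 mm above the board); z is its upright axis. To be left alone. Things on the board lie at least 43 mm apart in the station's y (centre to centre), so each cap's straight way along x to the bin is clear
- cap0: the same loose cap as cap0_center, given at the centre of its underside
- cap1: the same loose cap as cap1_center, given at the centre of its underside
- cap2: the same loose cap as cap2_center, given at the centre of its underside
- reagent: amber reagent bottle on the bench, 60 mm across and 120 mm tall, origin at the centre of its underside; leave alone
- beaker: glass beaker on the bench, 64 mm across and 80 mm tall, origin at the centre of its underside; leave alone
- carton: small white carton on the bench, 60 by 50 mm and 90 mm tall, origin at the centre of its underside; leave alone
- tipbox: blue pipette-tip box with clear lid on the bench, 92 by 67 mm and 63 mm tall, origin at the centre of its underside; leave alone

How it is judged:
At the end, for the whole second after the job is handed in: All three caps lie at rest in the catch bin (centres inside its walls, less than 40 mm above the bench); both vials stand upright within 10 mm of where they were. Caps were never lifted more than 15 mm above their place on the board; the bottle, beaker, carton and tip box moved less than 20 mm (x of cap0_center in the frame of station between 0.109 and 0.195 m and y of cap0_center in the frame of station between -0.16 and 0.16 m and z of each of cap0_center, cap1_center, cap2_center in the frame of station below 0.04 m and linear speed of each of cap0, cap1, cap2 below 0.02 m/s and x of cap1_center in the frame of station between 0.109 and 0.195 m and y of cap1_center in the frame of station between -0.16 and 0.16 m and x of cap2_center in the frame of station between 0.109 and 0.195 m and y of cap2_center in the frame of station between -0.16 and 0.16 m and distance of each of vial0_center, vial1_center from where it was at the start of the episode below 0.01 m and angle between each of vial0_center, vial1_center's own z axis and vertical below 0.2 rad); the robot touches nothing.
It fails at once if a loose cap is lifted: its centre rises more than 15 mm above where it lies on the board (height (world z) of any of cap0_center, cap1_center, cap2_center above 0.072 m).
It fails at once if a vial on the board is moved more than 10 mm or tipped (distance of any of vial0_center, vial1_center from where it was at the start of the episode above 0.01 m or angle between any of vial0_center, vial1_center's own z axis and vertical above 0.3 rad).
It fails at once if the bottle, beaker, carton or tip box on the bench is moved more than 20 mm (distance of any of reagent, beaker, carton, tipbox from where it was at the start of the episode above 0.02 m).
It also fails if it takes over 43 s, if anything falls off the work surface, if the arm or the gripper's body presses on something with over 40 N, if the wrist force passes 120 N, or if a joint passes its speed limit or range.

### The arm

A 7-joint arm with a two-finger parallel gripper is mounted at the origin on the work surface. World frame = base frame: x ahead of the robot, y to its left, z up, the work surface at z = 0. Lengths are in m, angles in rad, forces in N, time in s.
With the tool pointing down it reaches from about 0.35 to 0.9 m from the base axis. Payload 8.1 kg.
Tool frame: the origin (TCP) lies midway between the tips of the shut fingers; the grasp point (between the pads) lies 19 mm behind it; x points along the fingers, z is the direction in which the jaws open and shut, and the axes are right-handed (so a half turn about x gives the same grasp; the last joint's range is limited). The gripper opens to 92 mm and grips with 3 to 60 N. Pads are 19 mm wide; open, the fingers measure 130 mm over their backs; the gripper's body (75 mm by 190 mm) begins 47 mm behind the grasp point.
Start: joints at [-1.419, 0.434, 0.025, 1.573, -0.012, 1.134, -0.075], TCP at [0.158, 0.605, 0.189] pointing down, gripper open.
Joint ranges: [-2.62, 2.62], [-0.44, 2.09], [-1.27, 1.32], [0.08, 2.57], [-1.32, 4.46], [0.12, 2], [-2.74, 2.74]. Speed limits (rad/s): [2.22, 2.22, 3.01, 3.01, 3.14, 3.14, 3.14].

### API

Orientations are given as a rotation vector (axis times angle).
In Python, from cell import arm, optics, finder gives the robot as it stands.
- The arm moves only by the tool send_rows, never from a script. Its argument "rows" is a list that holds one entry, the list of rows, each a list of 7 numbers: the shift along the tool's x, y, z in mm, then the turn, a rotation vector about the tool's x, y, z in degrees, then the opening in per cent of the stroke, from 0 (shut) to 100 (fully open). A call has exactly 8 rows; each row is the pose to reach, as a shift and turn from the pose commanded when the call began, along the tool's axes at that moment; what a row does not reach only later rows make up. A row lasts 1/10 s, in which the tool goes at most 50 mm and 8.59 degrees, less where a joint would pass 70% of its speed; a pose out of reach is approached as far as the arm can. A call with a gripper value outside its range is refused whole. The fingers move at their own pace and stop on an object; "grip_force" is the grip in N (left out, the last holds). Time passes only in rows, so rows that repeat a pose let the fingers close, or fill a call up. It gives the time, the measured TCP pose, the force and the opening at its end, in the units of the state.
- arm.observe(): the state, without advancing time (a new reading comes with each control period).
- optics.get_image(name): name is "scene" or "side" or "wrist"; returns (picture, depth): 384x512x3 uint8, red, green, blue; 384x512 float32, m along the optical axis (not along the pixel's ray), 0 where there is no reading.
- optics.get_calibration(name): a dict with "camera_matrix" (3x3 intrinsics, pixels), "position" and "orientation" of the camera in the world; the wrist camera has in their place "T_tool_cam" (4x4, takes a point from camera to tool coordinates, whose origin is the TCP and whose axes are the tool frame's). Camera axes: x right, y up, looking along -z (the intrinsics and any distortion apply to the point x, -y, -z); pixel columns grow to the right and rows downward; lengths in m; the calibration is good to about 2 mm. A picture is of the moment at which its call begins: read the wrist's pose just before it. get_calibration takes no time and is no camera call.
- arm.sign_off(): hands the job in, once; it reports no verdict.
Trained networks look in the newest picture that a camera, given by its name, has taken for a name from the list of things; names that differ only in an ending like _2 or _b are one class to them, and where a whole thing is asked for, a point or a joint stands for the part that bears it (a point fixed in the world has none). Each returns a list of dicts, best first, with "confidence" (0 to 1); they miss things now and then, are a little off and sometimes report something else, mostly with a low value. They report only what shows in the picture. A call takes as long as a camera call.
- finder.search_frame(camera, thing): "bbox" ([left, top, width, height] in pixels, round what is visible of it).
- finder.regions_of(camera, thing): "region" (384x512 bool, what is visible of it) and "bbox" ([left, top, width, height] in pixels, round what is visible of it).
- finder.place_of(camera, thing): "xy" ([column, row] in pixels: a listed point, or the origin of a listed thing).
The state is a dict: "clock": time; "joints": joint angles; "dq": joint speeds; "joint_efforts": joint torques, N m; "position": TCP position; "ee_rot": TCP orientation; "force": force on the tool from outside, world axes, zero at the start; "ft_torque": the same for the moment, N m; "width": opening from 0.0 (shut) to 1.0 (fully open).
Only numpy, scipy, OpenCV 4.12 (cv2) and the standard library are available. Lean on these libraries where they do the work, as an engineer would, in place of code of your own. Each camera call takes 0.05 s, during which the arm holds its last target.

## Working session

There is one attempt and no reset: what is moved stays moved. The work goes in short steps, Python scripts to look and compute and a tool call to move; the robot and the scene stay as the last step left them, time stands still between calls to the robot, and variables do not carry over. Pictures are saved under pics/ and viewed, and the job is handed in when it is done.

Besides the shell and the picture viewer there is one more tool, called after ">>>" as a command line: name --argument value ..., lists and objects as JSON in quotes. send_rows: Moves the arm, as the interface text tells. Its arguments: {"type":"object","properties":{"rows":{"type":"array"},"grip_force":{"type":"number"}},"required":["rows"]}

```bash
mkdir -p pics; ls; python3 - <<'E'
from cell import arm, optics, finder
import cv2
s=arm.observe(); print({k:s[k] for k in('clock','position','ee_rot','width','joints')})
for n in('scene','side'):
    p,d=optics.get_image(n); cv2.imwrite(f'pics/{n}0.png',p[:,:,::-1]); print(n,optics.get_calibration(n))
E
```

```text
pics
{'clock': 0.0, 'position': array([0.1574265 , 0.60423917, 0.18784588]), 'ee_rot': array([-1.02053207,  1.32025439,  1.01869524]), 'width': 1.0048371535194667, 'joints': array([-1.41862469,  0.43521821,  0.02496479,  1.57410237, -0.01159321,
        1.13403287, -0.07511834])}
scene {'camera_matrix': array([[488.6778524 ,   0.        , 253.31607356],
       [  0.        , 488.6778524 , 189.32548408],
       [  0.        ,   0.        ,   1.        ]]), 'position': array([1.40045242, 1.01258052, 0.99540663]), 'orientation': array([0.4414834 , 1.14460569, 2.21625211])}
side {'camera_matrix': array([[347.7269042 ,   0.        , 260.94986614],
       [  0.        , 347.7269042 , 186.90466662],
       [  0.        ,   0.        ,   1.        ]]), 'position': array([0.32772354, 0.53647132, 0.73807542]), 'orientation': array([ 0.21354585, -0.95425079, -2.58556481])}
```

View pics/scene0.png

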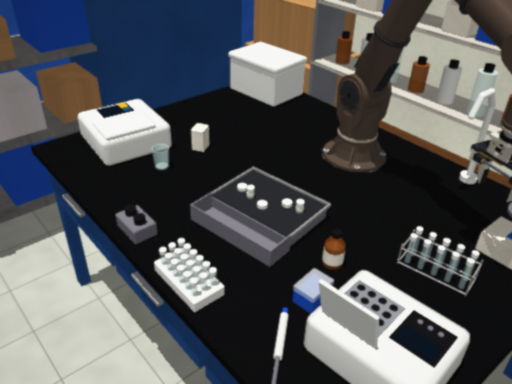

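View pics/side0.png

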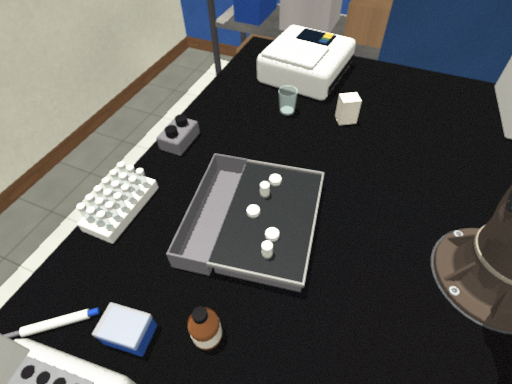

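The side view shows loose caps near (275,180), (253,211) and (272,234), and vials near (265,188) and (267,248). The bin is on the left, away from the robot. Next I'll measure them.

```bash
cat > h.py <<'E'
import numpy as np, cv2
from scipy.spatial.transform import Rotation as R
from cell import arm, optics, finder
def pose(n):
    c=optics.get_calibration(n); return c['camera_matrix'],R.from_rotvec(c['orientation']).as_matrix(),np.array(c['position'])
def ray(n,u,v):
    K,r,p=pose(n); return r@np.array([(u-K[0,2])/K[0,0],-(v-K[1,2])/K[1,1],-1.]),p
def onz(n,u,v,z):
    d,p=ray(n,u,v); return p+d*(z-p[2])/d[2]
def cloud(n,d):
    K,r,p=pose(n); v,u=np.mgrid[:384,:512]
    c=np.stack([(u-K[0,2])/K[0,0]*d,-(v-K[1,2])/K[1,1]*d,-d],-1); return c@r.T+p
def proj(n,P):
    K,r,p=pose(n); c=(np.asarray(P)-p)@r; return np.stack([K[0,0]*c[...,0]/-c[...,2]+K[0,2],K[1,1]*c[...,1]/c[...,2]+K[1,2]],-1)
E
python3 - <<'E'
from h import *
for n in('side','scene'):
    p,d=optics.get_image(n); C=cloud(n,d)
    for t in('cap0_center','vial0_center'):
        for o in finder.place_of(n,t):
            if o['confidence']>.3: print(n,t,o['xy'],round(o['confidence'],2),onz(n,*o['xy'],.057 if 'cap' in t else .07).round(4))
    for t in('board_edge','bin_floor','station'):
        for o in finder.place_of(n,t)[:1]: print(n,t,o['xy'],o['confidence'],onz(n,*o['xy'],dict(board_edge=.05,bin_floor=.004,station=0)[t]).round(4))
    for t in ('reagent','beaker','carton','tipbox'):
        for o in finder.place_of(n,t)[:1]: print(n,t,o['xy'],round(o['confidence'],2),onz(n,*o['xy'],0).round(3))
    # white blobs & board
    m=(d>0)&(C[...,2]>.053)&(C[...,2]<.11)&(p.min(-1)>150)&(C[...,0]>.3)&(C[...,0]<.9)&(abs(C[...,1])<.4)
    k,l,st,ce=cv2.connectedComponentsWithStats(m.astype(np.uint8))
    for i in range(1,k):
        if 20<st[i,4]<600: q=C[l==i]; print(n,'blob',ce[i].round(1),st[i,4],'xy mean',q.mean(0).round(4),'zmax',q[:,2].max().round(3),np.percentile(q,[5,95],axis=0).round(3).tolist())
    b=(abs(C[...,2]-.05)<.003)&(p.max(-1)<90)
    k,l,st,ce=cv2.connectedComponentsWithStats(b.astype(np.uint8)); i=1+st[1:,4].argmax()
    q=C[l==i]; print('board',cv2.minAreaRect(q[:,:2].astype(np.float32)*1000),np.median(q[:,2]))
print(arm.observe()['clock'])
E
```

```text
side cap0_center [252.7, 211.0] 0.64 [0.555  0.0815 0.057 ]
side vial0_center [259.9, 185.5] 0.72 [0.5669 0.0095 0.07  ]
side board_edge [223.9, 201.3] 0.77 [0.6368 0.0772 0.05  ]
side bin_floor [287.9, 109.2] 0.7 [ 0.6398 -0.3982  0.004 ]
side station [206.3, 335.8] 0.72 [0.5311 0.3706 0.    ]
side reagent [204.2, 337.4] 0.96 [0.534 0.375 0.   ]
side beaker [287.4, 110.1] 0.8 [ 0.641 -0.398  0.   ]
side carton [342.8, 117.9] 0.91 [ 0.455 -0.429  0.   ]
side tipbox [134.5, 332.9] 0.74 [0.671 0.424 0.   ]
side blob [344.5 105.6] 110 xy mean [ 0.4526 -0.3935  0.074 ] zmax 0.094 [[0.439, -0.399, 0.055], [0.466, -0.387, 0.092]]
side blob [269.2 183.1] 239 xy mean [ 0.5468 -0.0049  0.0733] zmax 0.093 [[0.532, -0.045, 0.058], [0.559, 0.028, 0.092]]
side blob [252.7 210. ] 142 xy mean [0.5541 0.0829 0.0633] zmax 0.068 [[0.542, 0.069, 0.056], [0.568, 0.095, 0.067]]
side blob [269.  240.5] 319 xy mean [0.4825 0.1525 0.0737] zmax 0.093 [[0.47, 0.115, 0.059], [0.498, 0.185, 0.092]]
side blob [139.6 312. ] 79 xy mean [0.6564 0.3969 0.0636] zmax 0.067 [[0.637, 0.393, 0.062], [0.686, 0.4, 0.066]]

[... 1019 characters left out ...]
6.6 202.2] 64 xy mean [0.4908 0.1251 0.0628] zmax 0.069 [[0.477, 0.11, 0.055], [0.504, 0.139, 0.067]]
scene blob [299.5 203.9] 61 xy mean [0.4854 0.1766 0.0835] zmax 0.094 [[0.473, 0.167, 0.067], [0.493, 0.184, 0.093]]
scene blob [261.7 203.7] 62 xy mean [0.559  0.0817 0.063 ] zmax 0.069 [[0.545, 0.068, 0.059], [0.571, 0.096, 0.067]]
scene blob [196.6 259.8] 462 xy mean [0.8778 0.179  0.0791] zmax 0.091 [[0.866, 0.099, 0.057], [0.898, 0.251, 0.089]]
scene blob [309.8 272.8] 26 xy mean [0.6606 0.3968 0.0624] zmax 0.066 [[0.642, 0.394, 0.059], [0.683, 0.399, 0.065]]
board ((531.4859619140625, 65.72803497314453), (248.1382293701172, 317.0669860839844), 9.700959205627441) 0.05007351980942287
1.1
```

```bash
python3 - <<'E'
from h import *
th=np.deg2rad(9.5); ex=np.array([np.cos(th),np.sin(th)]); ey=np.array([-ex[1],ex[0]]); c0=np.array([.515,.068])
for n in('side','scene'):
    p,d=optics.get_image(n); C=cloud(n,d); im=cv2.cvtColor(p,cv2.COLOR_RGB2BGR).copy()
    for lo,hi in((.061,.07),(.086,.096)):
        m=(C[...,2]>lo)&(C[...,2]<hi)&(p.min(-1)>120)&(abs((C[...,:2]-c0)@ex)<.1)&(abs((C[...,:2]-c0)@ey)<.15)
        k,l,st,ce=cv2.connectedComponentsWithStats(m.astype(np.uint8),connectivity=4)
        for i in range(1,k):
            if st[i,4]>15:
                q=C[l==i][:,:2]; mid=(np.percentile(q,3,axis=0)+np.percentile(q,97,axis=0))/2; q0=mid-c0
                print(n,lo,mid.round(4),q.mean(0).round(4),'st',(q0@ex).round(4),(q0@ey).round(4),st[i,4],np.ptp(q,axis=0).round(3))
    P=lambda x,y,z:[*(c0+x*ex+y*ey),z]
    for poly in([P(-.105,-.16,.05),P(.105,-.16,.05),P(.105,.16,.05),P(-.105,.16,.05)],[P(.109,-.16,.06),P(.195,-.16,.06),P(.195,.16,.06),P(.109,.16,.06)]):
        cv2.polylines(im,[np.int32(proj(n,poly).round())],True,(0,255,0),1)
    im=im[130:310,140:380] if n=='side' else im[150:280,170:350]
    cv2.imwrite(f'pics/{n}1.png',cv2.resize(im,None,fx=3,fy=3,interpolation=cv2.INTER_CUBIC))
E
```

```text
side 0.061 [ 0.5443 -0.0348] [ 0.5446 -0.0342] st 0.0119 -0.1062 96 [0.03  0.031]
side 0.061 [0.5499 0.0232] [0.5485 0.0252] st 0.0271 -0.0499 21 [0.018 0.012]
side 0.061 [0.5561 0.0815] [0.5559 0.0815] st 0.0428 0.0065 119 [0.031 0.032]
side 0.061 [0.4879 0.1256] [0.4878 0.1258] st -0.0172 0.0613 139 [0.031 0.032]
side 0.061 [0.4794 0.1815] [0.4778 0.1833] st -0.0164 0.1179 24 [0.022 0.012]
side 0.086 [0.552  0.0169] [0.5518 0.0184] st 0.0281 -0.0565 68 [0.024 0.024]
side 0.086 [0.4799 0.1749] [0.4798 0.1754] st -0.017 0.1113 98 [0.024 0.024]
scene 0.061 [ 0.5473 -0.0349] [ 0.5472 -0.034 ] st 0.0149 -0.1068 40 [0.029 0.031]
scene 0.061 [0.4906 0.1232] [0.4906 0.1246] st -0.015 0.0585 51 [0.033 0.036]
scene 0.061 [0.5589 0.081 ] [0.5574 0.082 ] st 0.0454 0.0055 45 [0.032 0.029]
scene 0.086 [0.5544 0.018 ] [0.5537 0.018 ] st 0.0306 -0.0558 34 [0.028 0.027]
scene 0.086 [0.4812 0.175 ] [0.4826 0.1763] st -0.0156 0.1112 31 [0.025 0.028]
```

View pics/side1.png

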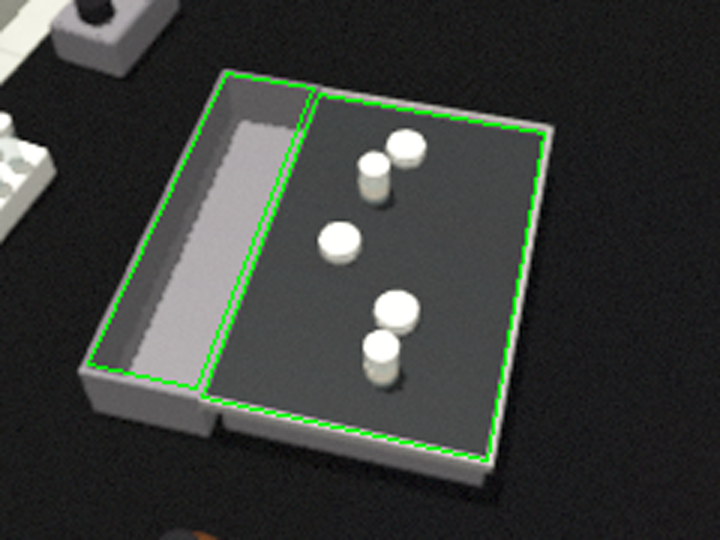

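View pics/scene1.png

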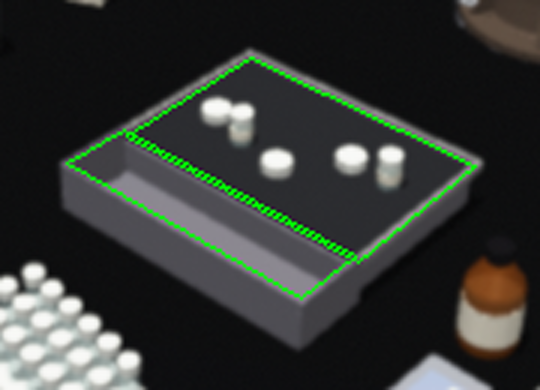

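The green station model (centre (0.515, 0.068), turned 9.5°) fits both views. In the side crop the caps are at (405,148), (340,242) and (397,312), and the vials at (374,178) and (381,358). Next I'll compute the push moves.

```bash
cat >> h.py <<'E'
th=np.deg2rad(9.5); ex=np.array([np.cos(th),np.sin(th)]); ey=np.array([-ex[1],ex[0]]); c0=np.array([.515,.068])
def W(x,y,z): return np.array([*(c0+x*ex+y*ey),z])
def st(p): q=np.asarray(p)[:2]-c0; return q@ex,q@ey
# tool target: x down, z along +-station y
def plan(*pts):
    s=arm.observe(); r=R.from_rotvec(s['ee_rot']); p=np.array(s['position'])
    print('clock',s['clock'],'pos',p.round(4),'st',np.round(st(p),4),'R',r.as_matrix().round(3).tolist(),'w',s['width'],'F',s['force'])
    best=None
    for sg in(1,-1):
        X=np.array([0,0,-1.]);Z=sg*np.array([*ey,0]);Y=np.cross(Z,X)
        t=(r.inv()*R.from_matrix(np.stack([X,Y,Z],1))).as_rotvec(degrees=True)
        if best is None or np.linalg.norm(t)<np.linalg.norm(best): best=t
    print('turn deg',best.round(2))
    for q in pts: print(q,'world',W(*q).round(4),'shift mm',(r.inv().apply(W(*q)-p)*1000).round(1))
E
python3 -c "
from h import *
plan((-.062,.06,.17),(-.062,.06,.056))"
```

```text
clock 1.2 pos [0.1575 0.6049 0.1886] st [-0.2639  0.5885] R [[-0.0, -0.968, 0.252], [0.0, 0.252, 0.968], [-1.0, 0.0, 0.0]] w 1.0016918470872322 F [ 0.92451468 -0.06476877 -0.4539299 ]
turn deg [-24.1   0.   -0. ]
(-0.062, 0.06, 0.17) world [0.4439 0.1169 0.17  ] shift mm [  18.6 -400.2 -400. ]
(-0.062, 0.06, 0.056) world [0.4439 0.1169 0.056 ] shift mm [ 132.6 -400.2 -400. ]
```

>>> send_rows --rows '[[[2, -25, -25, -3, 0, 0, 50], [4, -55, -55, -6, 0, 0, 12], [6, -85, -85, -9, 0, 0, 12], [8, -115, -115, -12, 0, 0, 12], [10, -145, -145, -15, 0, 0, 12], [12, -180, -180, -18, 0, 0, 12], [14, -215, -215, -21, 0, 0, 12], [16, -245, -245, -24.1, 0, 0, 12]]]'

```text
clock: 2.0
position: [0.334, 0.3036, 0.1728]
ee_rot: [-1.331, 1.125, 1.331]
force: [0.3, 0.0, 0.5]
width: 0.353
```

```bash
python3 -c "
from h import *
plan((-.062,.06,.17),(-.062,.06,.056))"
```

```text
clock 2.0 pos [0.334  0.3036 0.1728] st [-0.1397  0.2623] R [[0.001, -0.986, -0.166], [0.0, -0.166, 0.986], [-1.0, -0.001, 0.0]] w 0.3531443794004318 F [0.26000002 0.00831381 0.45799962]
turn deg [0.06 0.01 0.04]
(-0.062, 0.06, 0.17) world [0.4439 0.1169 0.17  ] shift mm [   2.8  -77.5 -202.3]
(-0.062, 0.06, 0.056) world [0.4439 0.1169 0.056 ] shift mm [ 116.8  -77.4 -202.3]
```

>>> send_rows --rows '[[[0, -10, -30, 0, 0, 0, 12], [0, -25, -70, 0, 0, 0, 12], [0, -40, -110, 0, 0, 0, 12], [0, -58, -150, 0, 0, 0, 12], [2, -72, -185, 0, 0, 0, 12], [3, -77, -202, 0, 0, 0, 12], [30, -77, -202, 0, 0, 0, 12], [50, -77, -202, 0, 0, 0, 12]]]'

```text
clock: 2.8
position: [0.4427, 0.1187, 0.1222]
ee_rot: [-1.329, 1.126, 1.328]
force: [-0.5, 0.9, -1.1]
width: 0.116
```

```bash
python3 -c "
from h import *
plan((-.062,.06,.056),(.112,.06,.056))
p,d=optics.get_image('side'); cv2.imwrite('pics/side2.png',p[:,:,::-1])"
```

```text
clock 2.8 pos [0.4427 0.1187 0.1222] st [-0.0629  0.0619] R [[0.001, -0.987, -0.163], [0.0, -0.163, 0.987], [-1.0, -0.001, 0.0]] w 0.11637467206746632 F [-0.50185569  0.91219979 -1.06803504]
turn deg [-0.11  0.01  0.07]
(-0.062, 0.06, 0.056) world [0.4439 0.1169 0.056 ] shift mm [66.2 -0.8 -2. ]
(0.112, 0.06, 0.056) world [0.6156 0.1457 0.056 ] shift mm [  66.4 -174.8   -1.6]
```

View pics/side2.png

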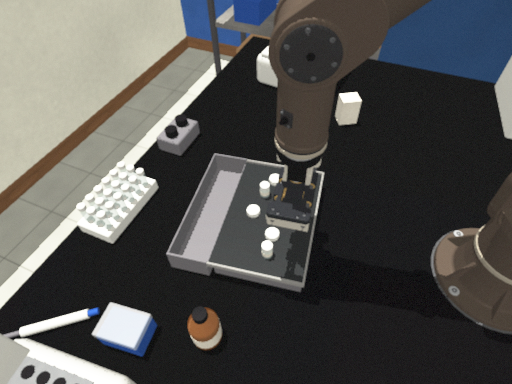

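The gripper is above the board behind the third cap, and the vials have not moved. Next I'll lower it.

>>> send_rows --rows '[[[15, 0, -2, 0, 0, 0, 12], [30, 0, -2, 0, 0, 0, 12], [45, 0, -2, 0, 0, 0, 12], [57, 0, -2, 0, 0, 0, 12], [63, 0, -2, 0, 0, 0, 12], [66, 0, -2, 0, 0, 0, 12], [66, 0, -2, 0, 0, 0, 12], [66, 0, -2, 0, 0, 0, 12]]]'

```text
clock: 3.65
position: [0.4429, 0.1176, 0.0571]
ee_rot: [-1.33, 1.125, 1.33]
force: [0.4, 0.5, 0.2]
width: 0.117
```

```bash
python3 -c "
from h import *
plan((.112,.06,.056))
p,d=optics.get_image('side'); cv2.imwrite('pics/side3.png',cv2.resize(p[130:310,160:360,::-1],None,fx=3,fy=3))
p,d=optics.get_image('scene'); cv2.imwrite('pics/scene3.png',cv2.resize(p[130:280,170:370,::-1],None,fx=3,fy=3))"
```

```text
clock 3.65 pos [0.4429 0.1176 0.0571] st [-0.063   0.0609] R [[0.001, -0.986, -0.165], [0.0, -0.165, 0.986], [-1.0, -0.001, 0.0]] w 0.11706049227706593 F [0.4217828  0.50430917 0.16478269]
turn deg [-0.    0.01  0.04]
(0.112, 0.06, 0.056) world [0.6156 0.1457 0.056 ] shift mm [   1.3 -175.    -0.9]
```

View pics/side3.png

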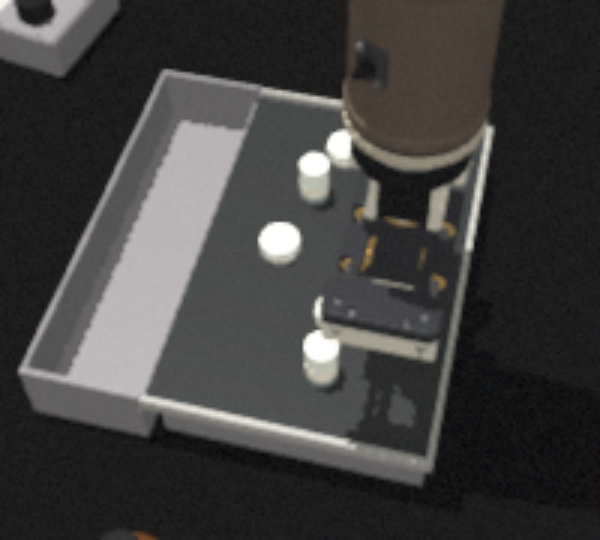

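View pics/scene3.png

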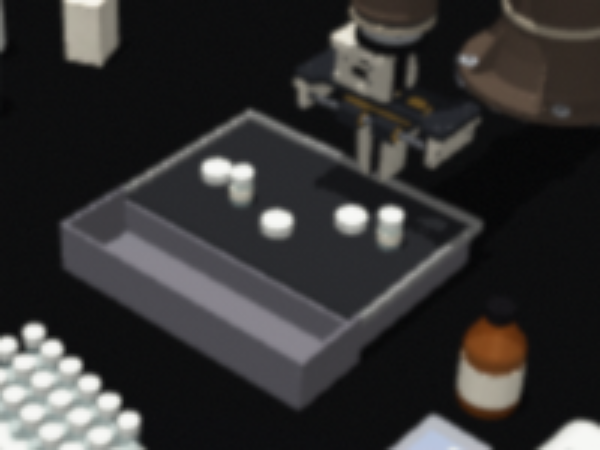

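The hanging end blocks of the gripper look low, so I'll check their height against the vials (tops at 90 mm) before sweeping past.

```bash
python3 -c "
from h import *
p,d=optics.get_image('scene'); C=cloud('scene',d)
x=(C[...,:2]-c0)@ex; y=(C[...,:2]-c0)@ey
for a,b in((-.06,-.03),(-.03,0),(0,.03),(.03,.06),(.06,.09),(.09,.12),(.12,.14),(.14,.17)):
    m=(x>-.1)&(x<-.02)&(y>a)&(y<b)&(C[...,2]>.066)&(C[...,2]<.3)
    z=np.sort(C[...,2][m]); print(a,b,m.sum(),z[:6].round(3))
for yy in(-.035,.155): 
  for xx in(-.1,-.025): print(yy,xx,((proj('scene',W(xx,yy,.122))-[170,130])*3).round())
"
```

```text
-0.06 -0.03 17 [0.185 0.19  0.193 0.201 0.201 0.202]
-0.03 0 159 [0.161 0.162 0.163 0.164 0.165 0.165]
0 0.03 155 [0.17  0.171 0.172 0.173 0.174 0.176]
0.03 0.06 386 [0.066 0.066 0.067 0.096 0.096 0.097]
0.06 0.09 518 [0.098 0.1   0.104 0.105 0.105 0.106]
0.09 0.12 264 [0.084 0.085 0.086 0.087 0.087 0.088]
0.12 0.14 84 [0.163 0.169 0.17  0.172 0.172 0.173]
0.14 0.17 210 [0.16  0.16  0.161 0.161 0.163 0.163]
-0.035 -0.1 [331. 106.]
-0.035 -0.025 [289. 134.]
0.155 -0.1 [474. 171.]
0.155 -0.025 [433. 202.]
```

The lowest body points are about 160 mm up, so they clear the vials. Now the first push.

>>> send_rows --rows '[[[1, -8, -1, 0, 0, 0, 12], [1, -18, -1, 0, 0, 0, 12], [1, -30, -1, 0, 0, 0, 12], [1, -42, -1, 0, 0, 0, 12], [1, -54, -1, 0, 0, 0, 12], [1, -66, -1, 0, 0, 0, 12], [1, -78, -1, 0, 0, 0, 12], [1, -90, -1, 0, 0, 0, 12]]]'

```text
clock: 4.6
position: [0.5324, 0.1315, 0.0555]
ee_rot: [-1.33, 1.126, 1.33]
force: [-0.4, -0.0, 0.6]
width: 0.118
```

```bash
python3 -c "
from h import *
plan((.115,.06,.056))
p,d=optics.get_image('side'); cv2.imwrite('pics/side4.png',cv2.resize(p[130:310,160:360,::-1],None,fx=3,fy=3))
p,d=optics.get_image('scene'); cv2.imwrite('pics/scene4.png',cv2.resize(p[130:280,170:370,::-1],None,fx=3,fy=3))"
```

```text
clock 4.6 pos [0.5324 0.1315 0.0555] st [0.0277 0.0597] R [[-0.0, -0.986, -0.165], [-0.0, -0.165, 0.986], [-1.0, 0.0, -0.0]] w 0.1175045704080272 F [-0.39413968 -0.04098363  0.58531073]
turn deg [-0.01 -0.   -0.  ]
(0.115, 0.06, 0.056) world [0.6185 0.1462 0.056 ] shift mm [ -0.5 -87.3   0.3]
```

View pics/scene4.png

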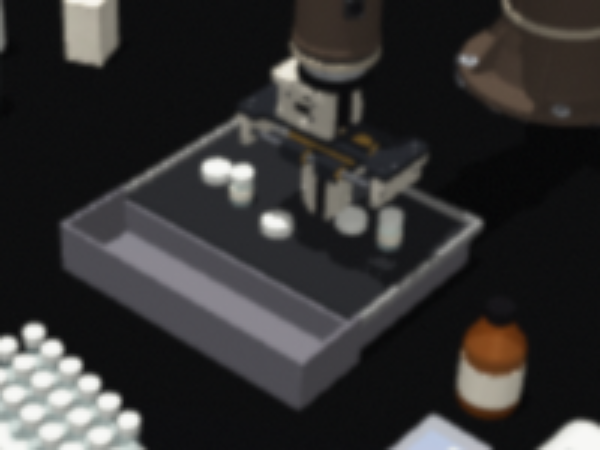

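```bash
python3 -c "
from h import *
for q in((.028,.06,.0555),(-.016,.06,.064),(.055,.06,.064)):
  print(q,((proj('scene',W(*q))-[170,130])*3).round(),((proj('side',W(*q))-[160,130])*3).round())
s=arm.observe();print(s['clock'])
p,d=optics.get_image('scene'); C=cloud('scene',d)
x=(C[...,:2]-c0)@ex; y=(C[...,:2]-c0)@ey
m=(C[...,2]>.060)&(C[...,2]<.0685)&(y>.02)&(y<.1)&(x>-.09)&(x<.12)
print(m.sum(),np.c_[x[m],y[m],C[...,2][m]].round(3)[::4])
"
```

```text
(0.028, 0.06, 0.0555) [325. 240.] [278. 301.]
(-0.016, 0.06, 0.064) [350. 215.] [333. 306.]
(0.055, 0.06, 0.064) [309. 245.] [244. 288.]
4.7
50 [[-0.026  0.049  0.064]
 [-0.016  0.049  0.065]
 [-0.027  0.06   0.064]
 [-0.011  0.056  0.067]
 [-0.023  0.064  0.065]
 [-0.009  0.054  0.063]
 [-0.015  0.065  0.066]
 [-0.001  0.052  0.063]
 [-0.007  0.063  0.065]
 [-0.016  0.073  0.065]
 [-0.006  0.064  0.062]
 [-0.013  0.075  0.064]
 [-0.004  0.074  0.064]]
```

View pics/side4.png

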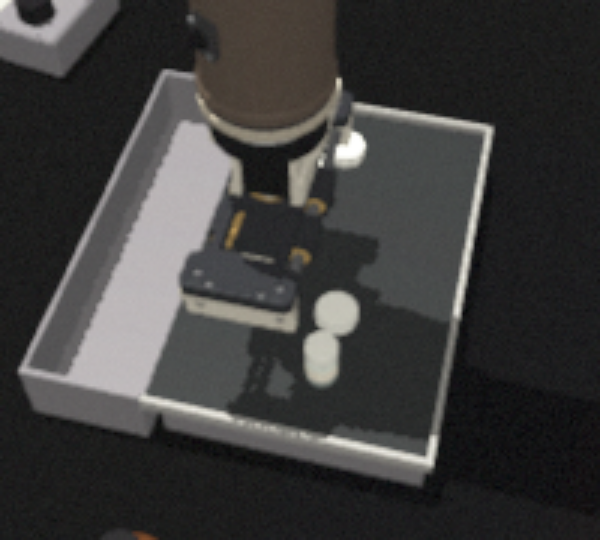

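The cap is untouched: in both views it is still at station (-0.016, 0.06). The tips appear higher than the reported TCP, so I'll measure where they really are.

```bash
python3 -c "
from h import *
s=arm.observe();print(s['clock'],s['position'])
p,d=optics.get_image('scene'); C=cloud('scene',d)
x=(C[...,:2]-c0)@ex; y=(C[...,:2]-c0)@ey
cv2.imwrite('pics/scene5.png',cv2.resize(p[150:220,240:325,::-1],None,fx=8,fy=8))
for r in range(185,208,2):
  print(r,[(c,*(np.array([x[r,c],y[r,c],C[r,c,2]])*1000).round().astype(int)) for c in range(270,288,3)])
print(optics.get_calibration('wrist'))
p,d=optics.get_image('wrist'); cv2.imwrite('pics/wrist5.png',p[:,:,::-1])
"
```

```text
4.75 [0.53207203 0.13138057 0.05547832]
185 [(270, np.int64(66), np.int64(52), np.int64(167)), (273, np.int64(38), np.int64(42), np.int64(148)), (276, np.int64(64), np.int64(73), np.int64(176)), (279, np.int64(64), np.int64(83), np.int64(180)), (282, np.int64(61), np.int64(92), np.int64(183)), (285, np.int64(51), np.int64(95), np.int64(179))]
187 [(270, np.int64(-57), np.int64(-42), np.int64(53)), (273, np.int64(41), np.int64(44), np.int64(143)), (276, np.int64(68), np.int64(75), np.int64(171)), (279, np.int64(62), np.int64(82), np.int64(172)), (282, np.int64(67), np.int64(97), np.int64(181)), (285, np.int64(56), np.int64(100), np.int64(177))]
189 [(270, np.int64(-49), np.int64(-36), np.int64(52)), (273, np.int64(41), np.int64(45), np.int64(136)), (276, np.int64(35), np.int64(52), np.int64(136)), (279, np.int64(62), np.int64(83), np.int64(164)), (282, np.int64(62), np.int64(93), np.int64(169)), (285, np.int64(59), np.int64(102), np.int64(172))]
191 [(270, np.int64(-43), np.int64(-31), np.int64(49)), (273, np.int64(39), np.int64(43), np.int64(127)), (276, np.int64(37), np.int64(54), n
[... 2405 characters left out ...]
.int64(42), np.int64(51)), (279, np.int64(7), np.int64(47), np.int64(49)), (282, np.int64(1), np.int64(55), np.int64(49)), (285, np.int64(-5), np.int64(62), np.int64(49))]
{'camera_matrix': array([[309.47822977,   0.        , 259.01263808],
       [  0.        , 309.47822977, 191.92094512],
       [  0.        ,   0.        ,   1.        ]]), 'T_tool_cam': array([[-9.18188393e-05,  2.50661233e-01, -9.68074862e-01,
        -1.96748387e-01],
       [-7.98864455e-04,  9.68074538e-01,  2.50661226e-01,
         6.72018285e-02],
       [ 9.99999677e-01,  7.96376020e-04,  1.11356869e-04,
         8.00843909e-04],
       [ 0.00000000e+00,  0.00000000e+00,  0.00000000e+00,
         1.00000000e+00]])}
```

View pics/scene5.png

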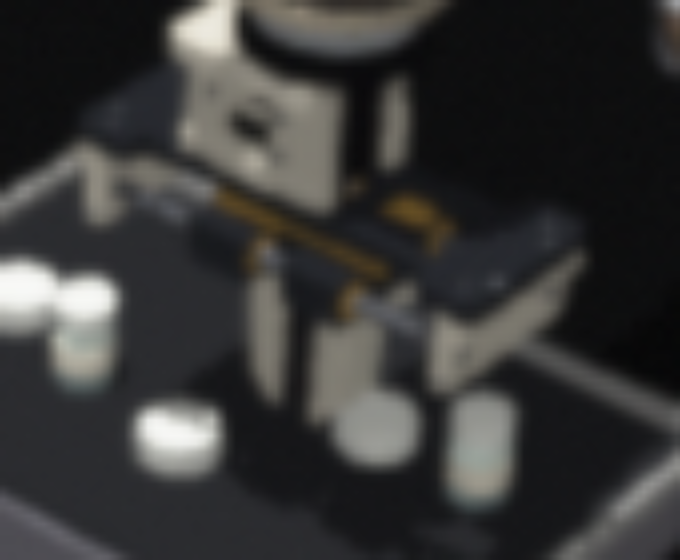

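View pics/wrist5.png

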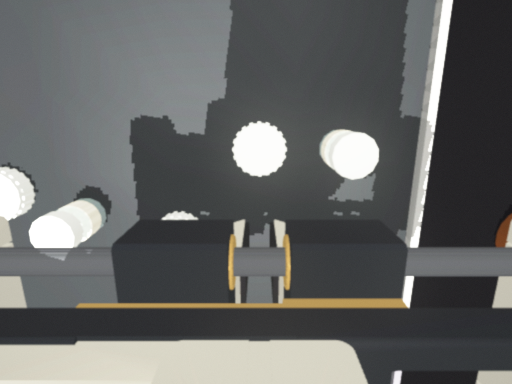

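Scene depth puts the finger tips near z≈0.095 and the body bottom near 0.16. Both are about 39 mm above what the reported TCP implies, while x and y agree. I'll check this independently with the wrist depth and the side view.

```bash
python3 -c "
from h import *
s=arm.observe(); r=R.from_rotvec(s['ee_rot']).as_matrix(); c=optics.get_calibration('wrist'); K=c['camera_matrix'];T=c['T_tool_cam']
p,d=optics.get_image('wrist'); v,u=np.mgrid[:384,:512]
cc=np.stack([(u-K[0,2])/K[0,0]*d,-(v-K[1,2])/K[1,1]*d,-d],-1)
tt=cc@T[:3,:3].T+T[:3,3]; C=tt@r.T+s['position']
for a in((60,180),(60,330),(150,260),(150,360),(30,100),(245,238),(245,282),(225,240),(225,278)): print(a,'depth',d[a].round(3),'tool',(tt[a]*1000).round(),'world',C[a].round(3),'st',np.round(st(C[a]),3))
p,d=optics.get_image('side'); C=cloud('side',d); x=(C[...,:2]-c0)@ex; y=(C[...,:2]-c0)@ey
m=(x>-.03)&(x<.09)&(y>.1)&(y<.18)&(C[...,2]>.095)&(C[...,2]<.3); print('side min z of body end',np.sort(C[...,2][m])[:8].round(3))
"
```

```text
(60, 180) depth 0.188 tool [  5.  98. -47.] world [0.442 0.069 0.051] st [-0.072  0.013]
(60, 330) depth 0.188 tool [ 5. 98. 44.] world [0.427 0.158 0.05 ] st [-0.072  0.104]
(150, 260) depth 0.186 tool [-10.  45.   1.] world [0.486 0.125 0.066] st [-0.019  0.061]
(150, 360) depth 0.161 tool [-35.  48.  53.] world [0.475 0.176 0.091] st [-0.022  0.113]
(30, 100) depth 0.184 tool [  5. 114. -93.] world [0.434 0.02  0.05 ] st [-0.088 -0.034]
(245, 238) depth 0.135 tool [-71.  11.  -8.] world [0.522 0.121 0.127] st [0.015 0.051]
(245, 282) depth 0.135 tool [-72.  11.  11.] world [0.518 0.14  0.127] st [0.015 0.071]
(225, 240) depth 0.159 tool [-47.  11.  -9.] world [0.522 0.121 0.103] st [0.015 0.051]
(225, 278) depth 0.157 tool [-49.  12.  10.] world [0.518 0.14  0.104] st [0.015 0.07 ]
side min z of body end [0.159 0.159 0.16  0.16  0.161 0.161 0.161 0.161]
```

The wrist depth agrees with the reported pose: the board comes out at z = 0.050 and the cap top at 0.066. So the pose is right, and the visible fingers end about 40 mm short of the stated TCP. That is why the fingers passed over the cap. I'll go back behind it, lower part of the way and re-measure the tips.

>>> send_rows --rows '[[[0, 20, 0, 0, 0, 0, 12], [0, 45, 0, 0, 0, 0, 12], [0, 70, 0, 0, 0, 0, 12], [0, 85, 0, 0, 0, 0, 12], [0, 91, 0, 0, 0, 0, 12], [10, 91, 0, 0, 0, 0, 12], [20, 91, 0, 0, 0, 0, 12], [25, 91, 0, 0, 0, 0, 12]]]'

```text
clock: 5.75
position: [0.4419, 0.1163, 0.0293]
ee_rot: [-1.33, 1.127, 1.331]
force: [-0.2, -0.3, 0.6]
width: 0.12
```

```bash
cat >> h.py <<'E'
def tips(tag):
    s=arm.observe(); sx,sy=st(s['position']); out=[]
    for n in('scene','side'):
        p,d=optics.get_image(n); C=cloud(n,d); x=(C[...,:2]-c0)@ex-sx; y=(C[...,:2]-c0)@ey-sy; z=C[...,2]
        for nm,yl,yh in(('L',-.022,-.008),('R',.008,.022)):
            m=(abs(x)<.014)&(y>yl)&(y<yh)&(z>.05)&(z<.2); zz=np.sort(z[m]); print(n,nm,zz[:8].round(3),len(zz))
        b=[s_*1 for s_ in proj(n,[*s['position'][:2],.06]).astype(int)]
        u0=max(0,b[0]-60);v0=max(0,b[1]-60)
        cv2.imwrite(f'pics/{n}_{tag}.png',cv2.resize(p[v0:v0+110,u0:u0+130,::-1],None,fx=5,fy=5,interpolation=cv2.INTER_CUBIC))
E
python3 -c "
from h import *
plan((-.063,.06,.016)); tips('t1')"
```

```text
clock 5.75 pos [0.4419 0.1163 0.0293] st [-0.0641  0.0597] R [[-0.001, -0.986, -0.165], [-0.0, -0.165, 0.986], [-1.0, 0.001, -0.0]] w 0.11976866498459265 F [-0.24125562 -0.29430121  0.55627846]
turn deg [-0.   -0.02 -0.04]
(-0.063, 0.06, 0.016) world [0.443  0.1168 0.016 ] shift mm [13.3 -1.1  0.3]
scene L [0.05  0.05  0.05  0.051 0.051 0.051 0.051 0.051] 61
scene R [0.051 0.052 0.053 0.057 0.07  0.073 0.076 0.078] 92
side L [] 0
side R [0.155 0.156 0.156 0.156 0.156 0.156 0.156 0.156] 185
```

View pics/scene_t1.png

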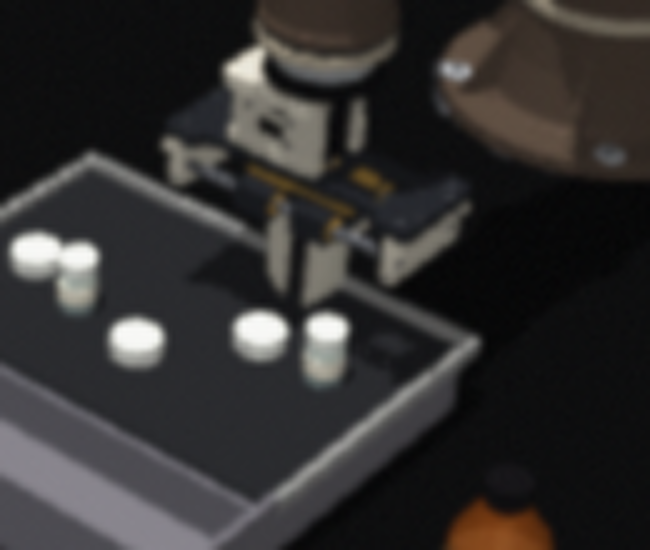

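>>> send_rows --rows '[[[3, 0, 0, 0, 0, 0, 12], [6, 0, 0, 0, 0, 0, 12], [8, 0, 0, 0, 0, 0, 12], [10, 0, 0, 0, 0, 0, 12], [12, 0, 0, 0, 0, 0, 12], [12, 0, 0, 0, 0, 0, 12], [12, 0, 0, 0, 0, 0, 12], [12, 0, 0, 0, 0, 0, 12]]]'

```text
clock: 6.65
position: [0.4417, 0.1164, 0.0187]
ee_rot: [-1.33, 1.126, 1.33]
force: [0.5, 0.8, 0.7]
width: 0.12
```

```bash
python3 -c "
from h import *
plan((.115,.06,.016)); tips('t2')"
```

```text
clock 6.65 pos [0.4417 0.1164 0.0187] st [-0.0643  0.0598] R [[0.0, -0.986, -0.165], [0.0, -0.165, 0.986], [-1.0, -0.0, 0.0]] w 0.12046180381780625 F [0.48749486 0.82722553 0.6835808 ]
turn deg [0.   0.01 0.01]
(0.115, 0.06, 0.016) world [0.6185 0.1462 0.016 ] shift mm [   2.8 -179.3    0.2]
scene L [0.05  0.051 0.053 0.053 0.053 0.055 0.06  0.062] 55
scene R [0.05  0.053 0.053 0.057 0.061 0.066 0.067 0.07 ] 105
side L [] 0
side R [0.144 0.144 0.145 0.145 0.146 0.146 0.146 0.146] 201
```

View pics/scene_t2.png

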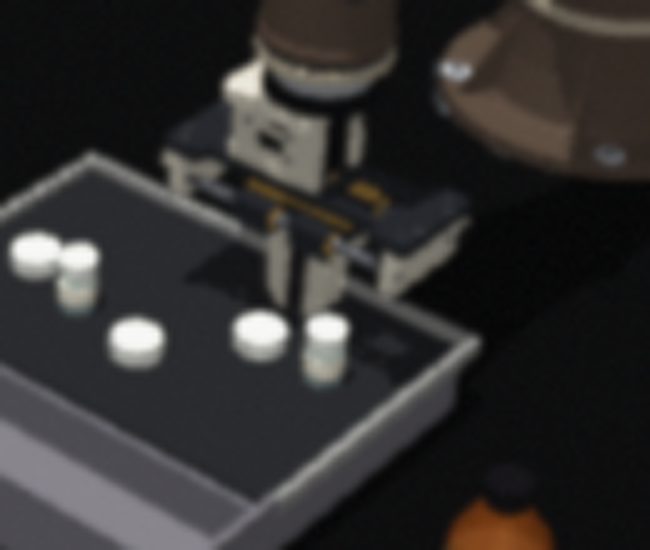

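The tips are now at about 0.058–0.060. I'll go 2 mm lower while pushing, a short way first.

>>> send_rows --rows '[[[1, -5, 0, 0, 0, 0, 12], [2, -12, 0, 0, 0, 0, 12], [2, -20, 0, 0, 0, 0, 12], [2, -28, 0, 0, 0, 0, 12], [2, -37, 0, 0, 0, 0, 12], [2, -46, 0, 0, 0, 0, 12], [2, -55, 0, 0, 0, 0, 12], [2, -64, 0, 0, 0, 0, 12]]]'

```text
clock: 7.55
position: [0.5056, 0.127, 0.0166]
ee_rot: [-1.33, 1.126, 1.33]
force: [0.3, -0.6, -0.4]
width: 0.119
```

```bash
python3 -c "
from h import *
plan((.115,.06,.016)); tips('t3')"
```

```text
clock 7.55 pos [0.5056 0.127  0.0166] st [0.0004 0.0597] R [[-0.0, -0.986, -0.165], [0.0, -0.165, 0.986], [-1.0, -0.0, 0.0]] w 0.1192884097177244 F [ 0.28888691 -0.56788475 -0.43152671]
turn deg [-0.01  0.    0.  ]
(0.115, 0.06, 0.016) world [0.6185 0.1462 0.016 ] shift mm [   0.6 -114.6    0.3]
scene L [0.061 0.065 0.066 0.066 0.067 0.067 0.068 0.069] 41
scene R [0.05  0.05  0.05  0.051 0.051 0.052 0.052 0.052] 124
side L [] 0
side R [0.143 0.143 0.143 0.144 0.144 0.144 0.144 0.144] 189
```

View pics/scene_t3.png

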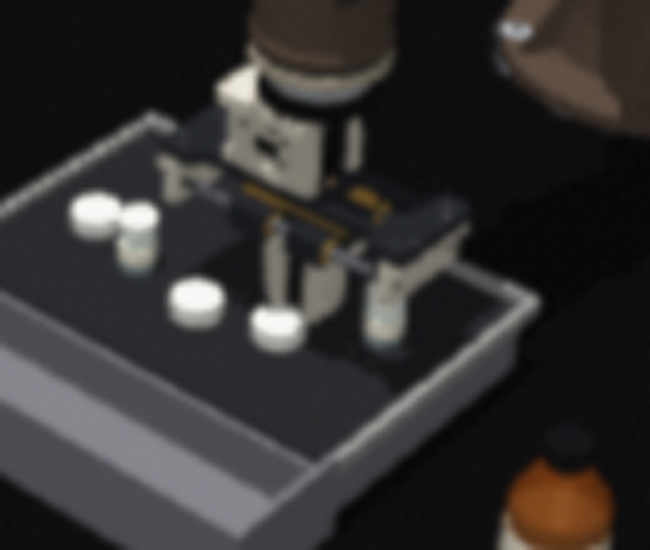

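```bash
cat >> h.py <<'E'
def blobs():
    for n in('side','scene'):
        p,d=optics.get_image(n); C=cloud(n,d); x=(C[...,:2]-c0)@ex; y=(C[...,:2]-c0)@ey
        for nm,lo,hi in(('cap',.061,.07),('vial',.086,.096),('bin',.005,.045)):
            m=(C[...,2]>lo)&(C[...,2]<hi)&(p.min(-1)>(165 if nm=='bin' else 130))&(x>-.1)&(x<.195)&(abs(y)<.155)
            if nm=='bin': m&=x>.108
            k,l,s,ce=cv2.connectedComponentsWithStats(m.astype(np.uint8),connectivity=4)
            for i in range(1,k):
                if s[i,4]>15:
                    f=lambda a:round(float(np.percentile(a,3)+np.percentile(a,97))/2,4)
                    print(n,nm,f(x[l==i]),f(y[l==i]),'z',C[...,2][l==i].mean().round(3),s[i,4],ce[i].round())
E
python3 -c "
from h import *
blobs()"
```

```text
side cap -0.018 0.1202 z 0.065 21 [266. 255.]
side bin 0.1409 -0.1161 z 0.006 58 [230. 181.]
side bin 0.1628 -0.1113 z 0.006 24 [223. 181.]
side bin 0.1435 -0.0752 z 0.006 81 [226. 192.]
side bin 0.1762 -0.0541 z 0.006 42 [211. 196.]
side bin 0.1363 -0.0171 z 0.008 161 [220. 208.]
side bin 0.1754 -0.017 z 0.006 18 [207. 206.]
side bin 0.1742 0.0102 z 0.006 17 [204. 214.]
side bin 0.1496 0.03 z 0.006 25 [211. 222.]
side bin 0.1518 0.062 z 0.006 31 [206. 232.]
side bin 0.1358 0.0905 z 0.007 132 [206. 244.]
side bin 0.1626 0.1118 z 0.006 102 [192. 250.]
side bin 0.1316 0.128 z 0.006 19 [204. 257.]
scene cap 0.0148 -0.1056 z 0.065 43 [242. 186.]
scene cap 0.0435 0.0044 z 0.064 45 [262. 203.]
scene cap 0.0319 0.0596 z 0.064 53 [278. 208.]
scene vial 0.0295 -0.0559 z 0.09 35 [250. 187.]
```

The cap is moving straight, at station (0.032, 0.060), and the vial is still in place. I'll push it over the edge.

>>> send_rows --rows '[[[1, -10, 0, 0, 0, 0, 12], [1, -24, 0, 0, 0, 0, 12], [1, -39, 0, 0, 0, 0, 12], [1, -54, 0, 0, 0, 0, 12], [1, -69, 0, 0, 0, 0, 12], [1, -84, 0, 0, 0, 0, 12], [1, -99, 0, 0, 0, 0, 12], [1, -110, 0, 0, 0, 0, 12]]]'

```text
clock: 8.55
position: [0.6144, 0.1452, 0.0155]
ee_rot: [-1.33, 1.126, 1.33]
force: [0.0, 0.6, -0.2]
width: 0.119
```

```bash
python3 -c "
from h import *
plan((.115,.06,.016)); tips('t4')"
```

```text
clock 8.55 pos [0.6144 0.1452 0.0155] st [0.1108 0.0598] R [[0.0, -0.986, -0.165], [0.0, -0.165, 0.986], [-1.0, -0.0, 0.0]] w 0.11918713910754955 F [ 0.03252541  0.58352689 -0.15923715]
turn deg [-0.    0.    0.02]
(0.115, 0.06, 0.016) world [0.6185 0.1462 0.016 ] shift mm [-0.5 -4.2  0.2]
scene L [0.052 0.057 0.06  0.061 0.062 0.064 0.065 0.065] 45
scene R [0.05  0.053 0.055 0.056 0.062 0.064 0.065 0.066] 137
side L [0.05  0.051 0.051 0.052 0.052] 5
side R [0.05  0.05  0.05  0.051 0.051 0.051 0.051 0.051] 190
```

View pics/scene_t4.png

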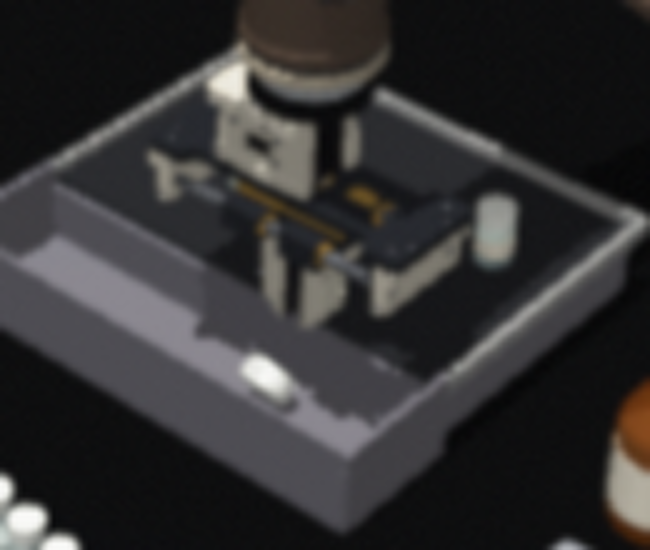

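The first cap lies in the bin (white disc at (268,378)). Next is the middle cap at (0.044, 0.005): raise, go behind it and lower.

>>> send_rows --rows '[[[-20, 0, 0, 0, 0, 0, 12], [-45, 0, 0, 0, 0, 0, 12], [-50, 30, -15, 0, 0, 0, 12], [-50, 65, -32, 0, 0, 0, 12], [-50, 95, -48, 0, 0, 0, 12], [-50, 113, -54, 0, 0, 0, 12], [-30, 115, -54, 0, 0, 0, 12], [-15, 115, -54, 0, 0, 0, 12]]]'

```text
clock: 9.45
position: [0.5074, 0.0724, 0.0305]
ee_rot: [-1.33, 1.126, 1.33]
force: [-0.7, -0.1, 0.1]
width: 0.118
```

>>> send_rows --rows '[[[5, 0, 0, 0, 0, 0, 12], [10, 0, 0, 0, 0, 0, 12], [14, 0, 0, 0, 0, 0, 12], [15, 0, 0, 0, 0, 0, 12], [15, 0, 0, 0, 0, 0, 12], [15, -5, 0, 0, 0, 0, 12], [15, -12, 0, 0, 0, 0, 12], [15, -20, 0, 0, 0, 0, 12]]]'

```text
clock: 10.25
position: [0.5295, 0.0763, 0.0159]
ee_rot: [-1.331, 1.126, 1.33]
force: [0.2, 0.4, 0.5]
width: 0.122
```

```bash
python3 -c "
from h import *
plan((.112,.005,.0155)); tips('t5'); blobs()" | grep -v "side bin"
```

```text
clock 10.25 pos [0.5295 0.0763 0.0159] st [0.0156 0.0058] R [[0.001, -0.986, -0.165], [0.0, -0.165, 0.986], [-1.0, -0.001, 0.0]] w 0.12202687593237073 F [0.19323242 0.44317585 0.48218559]
turn deg [0.   0.01 0.04]
(0.112, 0.005, 0.0155) world [0.6246 0.0914 0.0155] shift mm [  0.5 -96.4  -0.8]
scene L [0.05  0.054 0.058 0.061 0.063 0.063 0.067 0.068] 46
scene R [0.05  0.05  0.05  0.051 0.051 0.051 0.051 0.051] 131
side L [0.063] 1
side R [0.142 0.142 0.142 0.143 0.143 0.144 0.144 0.144] 186
side cap -0.0189 0.1187 z 0.066 23 [266. 254.]
side vial -0.0171 0.1115 z 0.09 97 [266. 245.]
scene cap 0.0147 -0.1069 z 0.064 41 [242. 186.]
scene cap 0.0454 0.0073 z 0.064 49 [262. 204.]
scene vial 0.0324 -0.057 z 0.09 24 [250. 188.]
scene vial -0.0159 0.1114 z 0.089 34 [300. 202.]
scene bin 0.1447 0.0591 z 0.017 34 [253. 238.]
```

View pics/scene_t5.png

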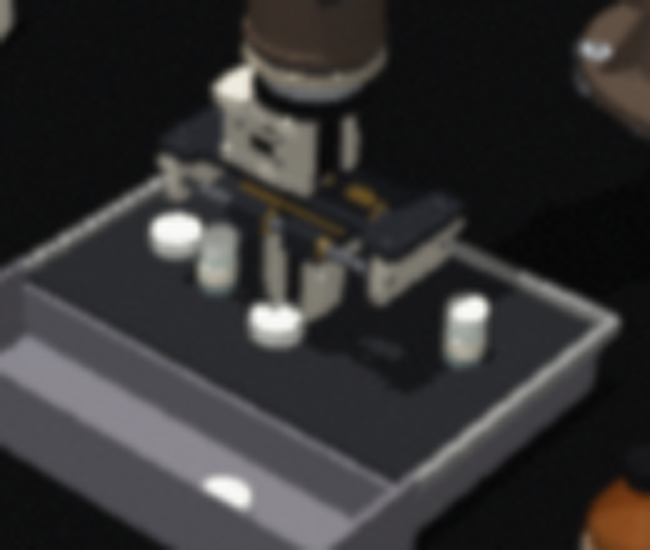

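The first cap rests in the bin and both vials are unmoved. The fingers touch the middle cap squarely, so I'll push it off.

>>> send_rows --rows '[[[0, -8, 0, 0, 0, 0, 12], [0, -20, 0, 0, 0, 0, 12], [0, -34, 0, 0, 0, 0, 12], [0, -48, 0, 0, 0, 0, 12], [0, -62, 0, 0, 0, 0, 12], [0, -76, 0, 0, 0, 0, 12], [0, -88, 0, 0, 0, 0, 12], [0, -96, 0, 0, 0, 0, 12]]]'

```text
clock: 11.25
position: [0.6248, 0.0923, 0.0156]
ee_rot: [-1.331, 1.125, 1.33]
force: [-0.3, -0.5, 0.1]
width: 0.122
```

```bash
python3 -c "
from h import *
plan((.112,.005,.1),(-.03,-.1065,.075),(-.03,-.1065,.0155)); tips('t6')"
```

```text
clock 11.25 pos [0.6248 0.0923 0.0156] st [0.1123 0.0058] R [[0.001, -0.986, -0.165], [0.0, -0.165, 0.986], [-1.0, -0.001, -0.0]] w 0.12193918238769776 F [-0.26318958 -0.51478795  0.08819976]
turn deg [ 0.01 -0.    0.05]
(0.112, 0.005, 0.1) world [0.6246 0.0914 0.1   ] shift mm [-84.4   0.3  -0.8]
(-0.03, -0.1065, 0.075) world [ 0.503 -0.042  0.075] shift mm [ -59.5  142.3 -112.3]
(-0.03, -0.1065, 0.0155) world [ 0.503  -0.042   0.0155] shift mm [  -0.   142.3 -112.3]
scene L [0.051 0.054 0.057 0.061 0.063 0.063 0.064 0.064] 42
scene R [0.05  0.053 0.054 0.056 0.06  0.06  0.063 0.065] 136
side L [0.05  0.051 0.051 0.051 0.051 0.052 0.052 0.052] 10
side R [0.05  0.051 0.051 0.051 0.051 0.051 0.053 0.053] 197
```

View pics/scene_t6.png

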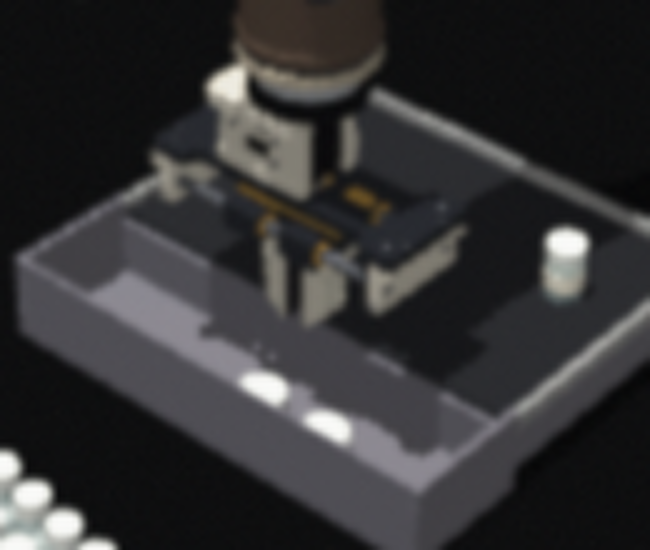

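Two caps are in the bin at (265,388) and (328,426). For the third at (0.0135, -0.1065), I'll travel high enough to clear the vial.

>>> send_rows --rows '[[[-25, 0, 0, 0, 0, 0, 12], [-60, 0, 0, 0, 0, 0, 12], [-75, 10, -5, 0, 0, 0, 12], [-75, 40, -30, 0, 0, 0, 12], [-75, 70, -55, 0, 0, 0, 12], [-75, 100, -80, 0, 0, 0, 12], [-75, 130, -102, 0, 0, 0, 12], [-75, 147, -112, 0, 0, 0, 12]]]'

```text
clock: 12.15
position: [0.4938, -0.0455, 0.0907]
ee_rot: [-1.328, 1.129, 1.329]
force: [0.1, 0.2, 0.4]
width: 0.124
```

>>> send_rows --rows '[[[0, 0, 0, 0, 0, 0, 12], [5, 0, 0, 0, 0, 0, 12], [20, 0, 0, 0, 0, 0, 12], [35, 0, 0, 0, 0, 0, 12], [50, 0, 0, 0, 0, 0, 12], [62, 0, 0, 0, 0, 0, 12], [65, 0, 0, 0, 0, 0, 12], [65, 0, 0, 0, 0, 0, 12]]]'

```text
clock: 12.95
position: [0.4967, -0.0424, 0.0251]
ee_rot: [-1.33, 1.126, 1.331]
force: [-0.1, -0.9, -0.4]
width: 0.118
```

```bash
python3 -c "
from h import *
plan((-.035,-.1065,.0155),(.112,-.1065,.0155)); tips('t7'); blobs()" | grep -v "side bin"
```

```text
clock 12.95 pos [ 0.4967 -0.0424  0.0251] st [-0.0363 -0.1058] R [[-0.001, -0.986, -0.166], [0.0, -0.166, 0.986], [-1.0, 0.001, 0.0]] w 0.11768442474371023 F [-0.14704793 -0.91332679 -0.41629546]
turn deg [ 0.03  0.01 -0.05]
(-0.035, -0.1065, 0.0155) world [ 0.4981 -0.0428  0.0155] shift mm [ 9.6 -1.3 -0.7]
(0.112, -0.1065, 0.0155) world [ 0.643  -0.0186  0.0155] shift mm [   9.5 -148.3   -0.8]
scene L [0.05  0.051 0.051 0.052 0.052 0.053 0.053 0.054] 44
scene R [0.05  0.05  0.051 0.051 0.052 0.053 0.055 0.067] 95
side L [] 0
side R [0.05  0.05  0.051 0.051 0.051 0.051 0.151 0.151] 181
side cap 0.027 -0.0486 z 0.065 21 [264. 193.]
side cap -0.0181 0.1202 z 0.065 17 [266. 255.]
side vial 0.0285 -0.0559 z 0.09 68 [264. 184.]
side vial -0.017 0.1109 z 0.091 100 [266. 245.]
scene cap 0.014 -0.1063 z 0.064 45 [242. 186.]
scene vial 0.029 -0.0564 z 0.09 31 [250. 187.]
scene vial -0.015 0.1119 z 0.09 36 [300. 202.]
scene bin 0.1489 0.0016 z 0.018 34 [240. 230.]
scene bin 0.1458 0.0605 z 0.017 31 [253. 238.]
```

View pics/scene_t7.png

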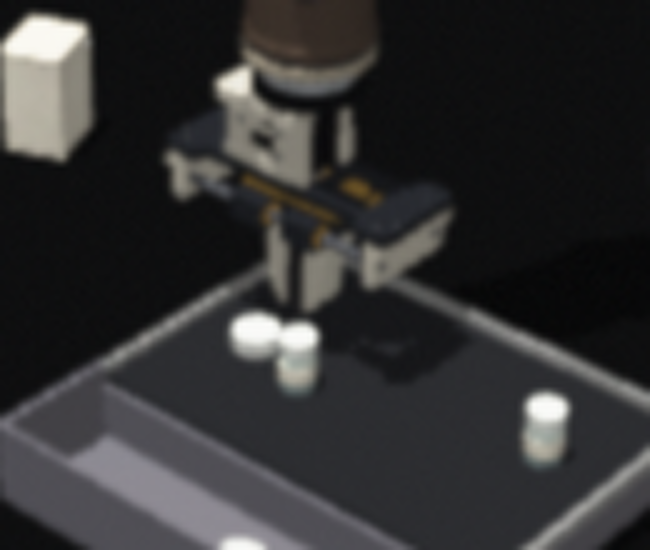

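>>> send_rows --rows '[[[4, 0, -1, 0, 0, 0, 12], [8, 0, -1, 0, 0, 0, 12], [9, 0, -1, 0, 0, 0, 12], [9, 0, -1, 0, 0, 0, 12], [9, -7, -1, 0, 0, 0, 12], [9, -16, -1, 0, 0, 0, 12], [9, -26, -1, 0, 0, 0, 12], [9, -38, -1, 0, 0, 0, 12]]]'

```text
clock: 13.95
position: [0.5354, -0.0373, 0.0167]
ee_rot: [-1.33, 1.126, 1.33]
force: [0.0, -1.0, 0.5]
width: 0.12
```

```bash
python3 -c "
from h import *
plan((.112,-.1065,.0155)); tips('t8'); blobs()" | grep -v "side bin"
```

```text
clock 13.95 pos [ 0.5354 -0.0373  0.0167] st [ 0.0028 -0.1072] R [[0.0, -0.986, -0.165], [0.0, -0.165, 0.986], [-1.0, -0.0, 0.0]] w 0.1196134406458956 F [ 0.02445634 -0.96159378  0.46325574]
turn deg [0.   0.   0.02]
(0.112, -0.1065, 0.0155) world [ 0.643  -0.0186  0.0155] shift mm [   1.2 -109.2    0.7]
scene L [0.055 0.061 0.063 0.069 0.071 0.072 0.074 0.074] 36
scene R [0.05  0.05  0.052 0.053 0.053 0.053 0.06  0.063] 124
side L [] 0
side R [0.143 0.143 0.143 0.144 0.145 0.145 0.145 0.145] 183
side cap 0.0272 -0.0485 z 0.065 24 [264. 193.]
side cap -0.0188 0.1177 z 0.065 19 [266. 254.]
side vial -0.0168 0.1111 z 0.09 102 [266. 245.]
scene cap 0.0344 -0.1077 z 0.065 42 [238. 188.]
scene vial 0.0303 -0.0568 z 0.09 33 [250. 188.]
scene vial -0.0151 0.1113 z 0.091 32 [300. 202.]
scene bin 0.1438 0.0052 z 0.017 35 [240. 230.]
scene bin 0.1513 0.0602 z 0.018 30 [253. 238.]
```

View pics/scene_t8.png

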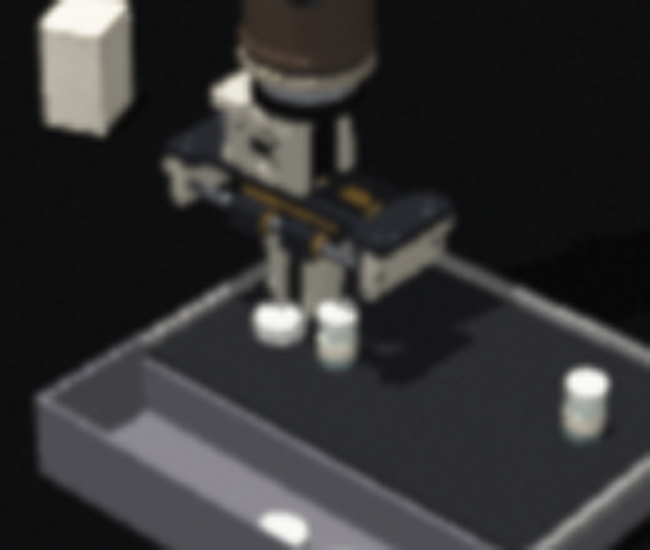

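The third cap is being pushed straight, at (0.034, -0.107), and the vial is unmoved. I'll finish the stroke and then retreat upward.

>>> send_rows --rows '[[[1, -10, 0, 0, 0, 0, 12], [1, -24, 0, 0, 0, 0, 12], [1, -38, 0, 0, 0, 0, 12], [1, -53, 0, 0, 0, 0, 12], [1, -68, 0, 0, 0, 0, 12], [1, -83, 0, 0, 0, 0, 12], [1, -98, 0, 0, 0, 0, 12], [1, -109, 0, 0, 0, 0, 12]]]'

```text
clock: 14.95
position: [0.6429, -0.0192, 0.0155]
ee_rot: [-1.33, 1.126, 1.33]
force: [0.1, 0.1, -0.1]
width: 0.12
```

>>> send_rows --rows '[[[0, 0, 0, 0, 0, 0, 12], [0, 0, 0, 0, 0, 0, 12], [-15, 0, 0, 0, 0, 0, 12], [-40, 0, 0, 0, 0, 0, 12], [-70, 0, 0, 0, 0, 0, 12], [-100, 0, 0, 0, 0, 0, 12], [-120, 0, 0, 0, 0, 0, 12], [-120, 0, 0, 0, 0, 0, 12]]]'

```text
clock: 15.75
position: [0.6435, -0.0199, 0.1403]
ee_rot: [-1.333, 1.122, 1.325]
force: [-0.6, -0.5, 0.1]
width: 0.123
```

```bash
python3 -c "
from h import *
plan(); blobs()
for n in ('scene','side'):
  p,d=optics.get_image(n); cv2.imwrite(f'pics/{n}_end.png',p[:,:,::-1])
  for t in ('reagent','beaker','carton','tipbox'):
    for o in finder.place_of(n,t)[:1]: print(n,t,o['xy'],round(o['confidence'],2))
" | grep -v "side bin"
```

```text
clock 15.75 pos [ 0.6435 -0.0199  0.1403] st [ 0.1122 -0.1079] R [[0.006, -0.986, -0.164], [0.0, -0.164, 0.986], [-1.0, -0.006, -0.001]] w 0.1225082746370373 F [-0.5789008  -0.49931574  0.10649663]
turn deg [-0.04 -0.03  0.36]
side cap 0.0259 -0.0482 z 0.066 18 [264. 193.]
side cap -0.0184 0.119 z 0.066 22 [266. 254.]
side vial 0.0278 -0.0551 z 0.09 60 [264. 185.]
side vial -0.0173 0.111 z 0.09 102 [266. 245.]
scene vial 0.0327 -0.0555 z 0.089 22 [250. 188.]
scene vial -0.0169 0.1113 z 0.09 34 [300. 202.]
scene bin 0.1465 -0.1105 z 0.017 27 [214. 215.]
scene bin 0.1435 0.0001 z 0.016 40 [240. 230.]
scene bin 0.1431 0.0592 z 0.017 33 [253. 238.]
scene reagent [330.5, 260.6] 0.85
scene beaker [162.8, 161.2] 0.6
scene carton [162.7, 161.8] 0.71
scene tipbox [310.8, 297.4] 0.6
side reagent [205.2, 336.0] 0.71
side beaker [290.0, 111.6] 0.6
side carton [341.6, 118.8] 0.65
side tipbox [132.1, 336.5] 0.9
```

View pics/scene_end.png

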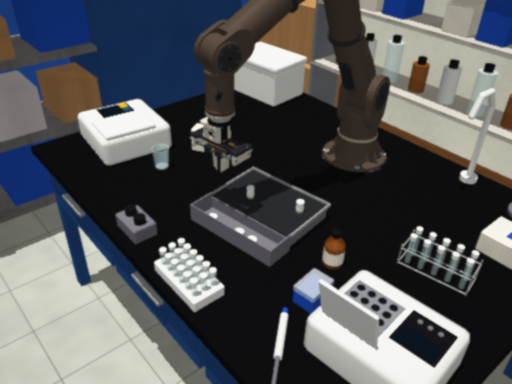

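View pics/side_end.png

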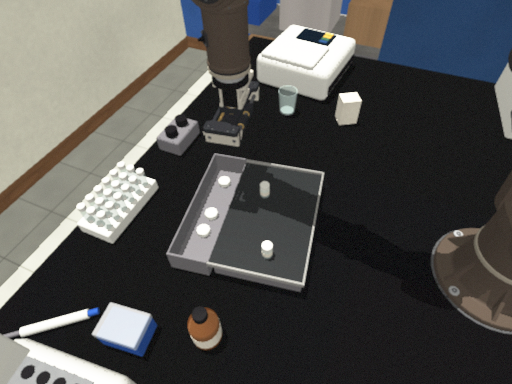

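All three caps are flat in the bin (side view (224,182), (211,214) and (203,230)). Both vials stand where they were, the bench items are in place, and the arm is clear.

```bash
python3 -c "
from cell import arm
print(arm.sign_off())"
```

```text
the job is handed in; nothing more can be done
None
```

All three caps are in the catch bin, and I handed the job in at about 16 s. I pushed them one at a time, in straight strokes along the station's x, with the fingers about 11 mm apart.

**Last checks**
- **Caps:** they lie in the bin at station (0.147, -0.111), (0.144, 0.000) and (0.143, 0.059) m. Their tops are about 17 mm above the bench.
- **Vials:** both stand upright. Their measured positions are within about 3 mm of the start, which is the measuring noise.
- **Bench items:** the bottle, beaker, carton and tip box show no movement in the side view. The readings I took of the wrist force stayed around 1 N.

**What disagreed**
- **Tool length:** the first stroke passed above a cap without touching it. The camera depths showed the fingertips about 40 mm short of the stated TCP. I corrected the height for this and repeated the stroke.
- **Carton in the last scene picture:** the gripper hid it, and the finder reported the beaker's position for it. I confirmed the carton in the side view only.

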